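# Zero the charger's hour dial, load two cells and start it

## Robot

A 6-joint arm with a two-finger parallel gripper is mounted at the origin on the work surface. World frame = base frame: x ahead of the robot, y to its left, z up, the work surface at z = 0. Lengths are in m, angles in rad, forces in N, time in s.
With the tool pointing down it reaches from about 0.3 to 0.775 m from the base axis. Payload 14.6 kg.
Tool frame: the origin (TCP) lies at the very end of the fingers, on their centre line; the grasp point (between the pads) lies 19 mm behind it; x points along the fingers, y is the direction in which the jaws open and shut, and the axes are right-handed (so a half turn about x gives the same grasp; the last joint's range is limited). The gripper opens to 94 mm and grips with 3 to 60 N. Pads are 16 mm wide; open, the fingers measure 119 mm over their backs; the gripper's body (75 mm by 177 mm) begins 78 mm behind the grasp point.
Start: joints at [1.054, 0.3, 1.521, -0, 1.321, -0.067], TCP at [0.239, 0.495, 0.205] pointing down, gripper open.
Joint ranges: [-3.03, 3.03], [-0.79, 2.21], [0.23, 2.52], [-1.04, 4.18], [0, 3.07], [-2.55, 2.55]. Speed limits (rad/s): [2.22, 2.22, 2.57, 3.14, 3.14, 3.14].

## Interface

Orientations are given as [roll, pitch, yaw] about the fixed x, y, z axes, in that order (R = Rz(yaw) Ry(pitch) Rx(roll)).
In Python, from station import ctrl, viewer, hand_in gives the robot as it stands. The module is installed in compiled form; this text tells all that it offers.
- The arm moves only by the tool play_rows, never from a script. Its argument "deltas" is a list that holds one entry, the list of rows, each a list of 7 numbers: the shift along the tool's x, y, z in mm, then the turn, a rotation vector about the tool's x, y, z in rad, then the finger opening in mm, from 0 to 94. In form: [[[dx, dy, dz, ax, ay, az, gripper], ...]]. A call has 1 to 10 rows; each row shifts and turns the commanded pose from where the row before left it, along the tool's axes as they then stand; what a row does not reach is not made up. A row lasts 1/10 s, in which the tool goes at most 50 mm and 8.59 degrees, less where a joint would pass 70% of its speed; a pose out of reach is approached as far as the arm can. A call with a gripper value outside its range is refused whole. The fingers move at their own pace and stop on an object; "grip_force" is the grip in N (left out, the last holds). Time passes only in rows, so rows that do not move let the fingers close. It gives the time, the measured TCP pose, the force and the opening at its end, in the units of the state.
- ctrl.get_obs(): the state, without advancing time (a new reading comes with each control period).
- viewer.camera(name): name is "scene" or "side" or "wrist"; returns a dict with "img" (420x560x3 uint8, red, green, blue), "fx", "fy", "cx", "cy" (pixels), "rvec" (rotation vector, rad) and "tvec" (3), from world to camera coordinates, as OpenCV has them. Camera axes: x right, y down, z forward; pixel columns grow to the right and rows downward; lengths in m; the calibration is good to about 2 mm. A picture is of the moment at which its call begins. There is no depth.
- hand_in(): hands the job in, once; it reports no verdict.
The state is a dict: "time_s": time; "qpos": joint angles; "joint_vel": joint speeds; "tau": joint torques, N m; "ee_pos": TCP position; "eef_rot": TCP orientation; "force": force on the tool from outside, world axes, zero at the start; "moment": the same for the moment, N m; "grip_width": finger opening in m.
Only numpy, scipy, OpenCV 4.12 (cv2) and the standard library are available. Lean on these libraries where they do the work, as an engineer would, in place of code of your own. Each camera call takes 0.05 s, during which the arm holds its last target.

## Task

Start a fresh charge on the white cell charger: first turn its hour dial clockwise all the way back to the zero stop (the small steel post), then drop the two cells from the cork mat one by one into the charger's two square pockets, nub end up and standing on the pocket floor, and last push the black start slide fully home, away from the robot's side of the charger. Leave the dial at zero, and leave the mug, stapler, pen cup and tape dispenser where they are.

Things in the scene. Friction and masses are not known exactly. Their poses are not given: they have to be found in the camera images.
- charger: White plastic battery charger, a flat block 130 (x) x 300 (y) x 36 mm high, fixed to the desk, yaw up to 0.25 rad. Origin under its centre, z up; +x is its side away from the robot. On top, all at x = 0: hour dial at y = +95 mm, start slide at y = +20 mm, open pockets at y = -50 and -110 mm. It stands left of the robot's midline with the mat at the right, or the other way round.
- dial_axis (a point): Point on the dial's vertical axis at the top face of its disc, 44 mm above the desk. Axes are the charger's. The dial is a grey disc 80 mm across, 8 mm thick, with a small pointer tongue on its rim beside the stud, reaching 51 mm from the axis.
- dial (a joint): Angle of the hour dial (rad). 0 = at the zero stop, where the stud is on the charger's +y side of the axis and the tongue meets a fixed steel post (8 mm across, 10 mm tall) on the charger's top. Grows counter-clockwise seen from above, to 4.5 at most. It stays where it is left; friction 0.05 N m, about 1.5 N at the stud.
- stud_top (a point): Centre of the top of the dial's upright steel stud, 12 mm across, 26 mm tall (44 to 70 mm above the desk), 34 mm from the dial's axis; it goes round with the dial and can be pushed with closed fingertips.
- start_slide (a joint): Travel of the start slide (m): a black grip 14 (x) x 18 (y) x 12 mm high on the charger's top (from 36 to 48 mm above the desk). 0 = off, nearest the robot (15 mm to the charger's -x side); grows along the charger's +x to 0.030 = fully home. Friction about 1.5 N, no spring; it stays where it is left.
- slide_top (a point): Centre of the top of the start slide's grip, 48 mm above the desk; moves with it.
- pocket_1 (a point): Centre of the floor of the pocket nearer the dial: a square pocket 32 x 32 mm, 22 mm deep, open at the top, its floor 14 mm above the desk. Axes are the charger's. A seated cell stands 28 mm proud of the charger's top.
- pocket_2 (a point): The same for the pocket at the charger's -y end, 60 mm from the first.
- cell_a: Battery cell, an upright plain grey cylinder 26 mm across and 50 mm tall, of which the last 2 mm is a nub 8 mm across at the top, about 65 g, standing loose on the mat. Origin at the centre of its underside, z towards the nub. The cells stand at least 60 mm apart. Either cell may go into either pocket.
- cell_b: The other cell, just the same. On the mat it stands to the mat's +x side of cell_a.
- mat: Cork mat under the cells, 140 (x) x 130 (y) x 4 mm, fixed, turned up to 0.2 rad. Origin under its centre.
- mug: Bystander: blue ceramic mug, 80 mm across and 90 mm tall, beyond the work; origin under its centre.
- stapler: Bystander: steel stapler, 130 x 36 x 42 mm, beyond the work; origin under its centre.
- pen_cup: Bystander: green pen cup with pens, 76 mm across, pens to about 140 mm, to the left; origin under its centre.
- tape_dispenser: Bystander: aluminium tape dispenser, 150 x 55 x 92 mm, to the right; origin under its centre.
There are look-alikes about, which are no part of the job. Leave any red look-alike of the cell_b alone. Leave any yellow look-alike of the cell_a alone.

How it is judged:
By the outcome, as a careful person would: the job done as asked, in the order asked, and still so for the second after the job is handed in, with the robot touching nothing.
It also fails if it takes over 72 s, if anything falls off the work surface, if the arm or the gripper's body presses on something with over 40 N, if the wrist force passes 120 N, or if a joint passes its speed limit or range.

## Working session

There is one attempt and no reset: what is moved stays moved. The work goes in short steps, Python scripts to look and compute and a tool call to move; the robot and the scene stay as the last step left them, time stands still between calls to the robot, and variables do not carry over. Pictures are saved under pics/ and viewed, and the job is handed in when it is done.

Besides the shell and the picture viewer there is one more tool, called after "Emit:" as name(argument=value, ...) on one line, values as JSON. play_rows: Moves the arm, as the interface text tells. Its arguments: {"type":"object","properties":{"deltas":{"type":"array","items":{"type":"array","items":{"type":"array","items":{"type":"number"}}}},"grip_force":{"type":"number"}},"required":["deltas"]}

```bash
mkdir -p pics
cat > h.py <<'E'
import numpy as np, cv2
from scipy.spatial.transform import Rotation as R
from station import ctrl, viewer, hand_in
def cam(n,save=None):
    c=viewer.camera(n)
    c['K']=np.array([[c['fx'],0,c['cx']],[0,c['fy'],c['cy']],[0,0,1]]);c['Rm']=cv2.Rodrigues(np.array(c['rvec'],float))[0];c['t']=np.array(c['tvec'],float).reshape(3)
    if save: cv2.imwrite('pics/'+save,c['img'][:,:,::-1])
    return c
def ray(c,u,v):
    d=c['Rm'].T@np.array([(u-c['cx'])/c['fx'],(v-c['cy'])/c['fy'],1]); return -c['Rm'].T@c['t'],d
def onz(c,u,v,z):
    o,d=ray(c,u,v); return o+d*(z-o[2])/d[2]
def proj(c,p):
    q=c['Rm']@np.array(p,float)+c['t']; return np.array([c['fx']*q[0]/q[2]+c['cx'],c['fy']*q[1]/q[2]+c['cy']])
E
python3 - <<'E'
from h import *
for n in ['scene','side','wrist']:
    c=cam(n,n+'0.png'); print(n,-c['Rm'].T@c['t'],c['fx'],c['Rm'][2])
o=ctrl.get_obs(); print({k:np.round(v,4) for k,v in o.items()})
E
```

```text
scene [ 1.31811107 -0.08206546  1.07918148] 499.34955361417025 [-0.59761858  0.05122705 -0.80014237]
side [ 0.14935274 -0.8645842   0.66025131] 397.34916849176403 [ 0.39178157  0.76368029 -0.51312729]
wrist [0.17218909 0.52823443 0.38441794] 353.80423252039475 [ 0.23271128 -0.11448212 -0.96578429]
{'time_s': np.float64(0.15), 'qpos': array([ 1.0544,  0.3003,  1.5214, -0.    ,  1.3207, -0.0666]), 'joint_vel': array([-0.0006, -0.0007, -0.0021,  0.001 , -0.0001, -0.0002]), 'tau': array([-8.00000e-04, -5.31960e+01, -3.52824e+01,  7.07000e-02,
        2.36000e-02, -1.00000e-04]), 'ee_pos': array([0.239 , 0.4951, 0.205 ]), 'eef_rot': array([-1.6294,  1.5699, -2.0792]), 'force': array([ 0.3073,  0.2789, -0.0466]), 'moment': array([-0.0143,  0.0385, -0.0288]), 'grip_width': np.float64(0.0943)}
```

View pics/scene0.png

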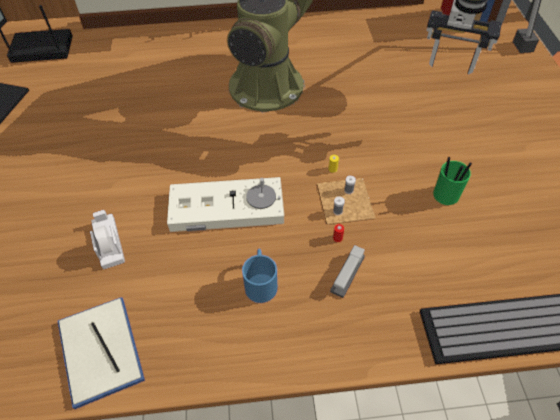

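View pics/side0.png

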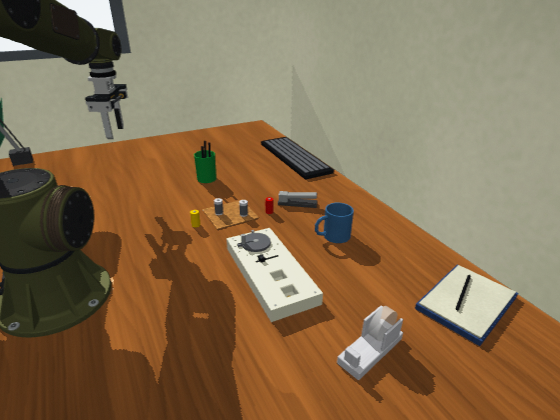

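View pics/wrist0.png

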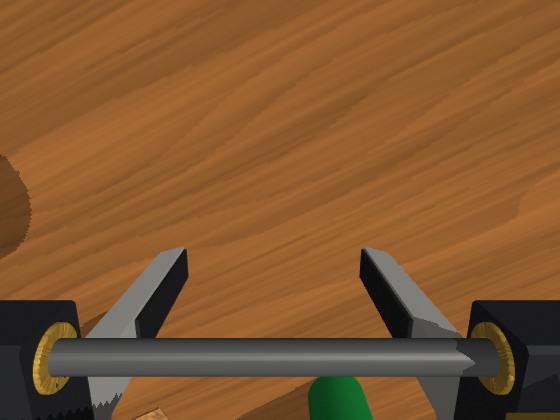

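Scene view (from the far side, world +y to the right): charger at about (227,203), with dial (261,196), slide (233,195) and pockets (207,201) and (184,203). Cells that could be mistaken for each other: grey on the mat at (350,184) and (338,205), yellow look-alike at (333,163), red look-alike at (338,233). I choose the two grey ones on the mat and check them in close crops.

Run:
```python
from h import *
a=cam('scene')['img'];b=cam('side')['img']
A=cv2.resize(a[140:260,155:385],None,fx=3.4,fy=3.4,interpolation=cv2.INTER_CUBIC)
B=cv2.resize(b[185:325,175:355],None,fx=4.2,fy=4.2,interpolation=cv2.INTER_CUBIC)
cv2.imwrite('pics/ca.png',A[:,:,::-1]);cv2.imwrite('pics/cb.png',B[:,:,::-1])
```

```text
(no output)
```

View pics/ca.png

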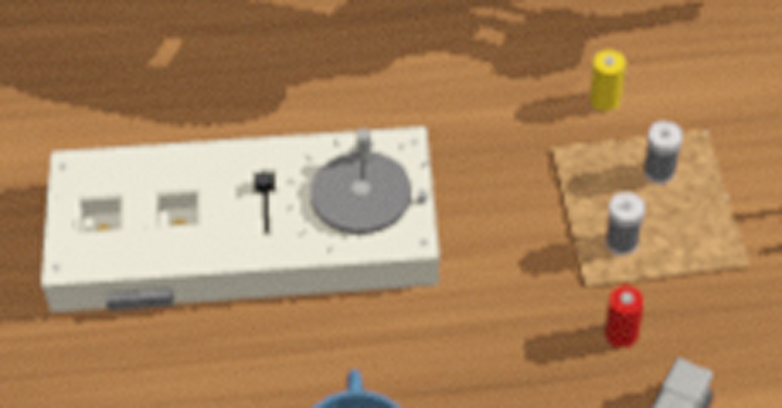

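View pics/cb.png

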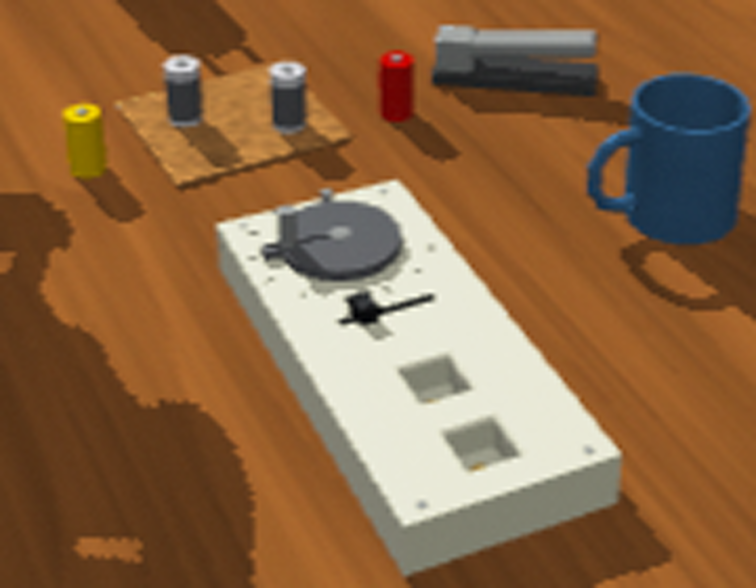

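Run:
```python
from h import *
cs=cam('scene');cd=cam('side')
for n,c in (('scene',cs),('side',cd)):
    im=c['img'];hsv=cv2.cvtColor(im,cv2.COLOR_RGB2HSV)
    roi=np.zeros(im.shape[:2],np.uint8)
    if n=='scene': roi[160:240,155:300]=1
    else: roi[215:330,220:330]=1
    m=((hsv[...,1]<45)&(hsv[...,2]>215)).astype(np.uint8)*roi
    k,l,s,_=cv2.connectedComponentsWithStats(m); i=1+np.argmax(s[1:,4]); m=(l==i).astype(np.uint8)
    hull=cv2.convexHull(cv2.findContours(m,0,1)[0][0])
    q=cv2.approxPolyDP(hull,6,True)[:,0]
    # refine with line fits to hull? use minimal: print
    P=np.array([onz(c,u,v,.036) for u,v in q]);print(n,s[i],q.tolist());print(P.round(4))
    for a in range(len(P)): print(np.linalg.norm(P[a]-P[a-1]).round(4),end=' ')
    ctr=P[:,:2].mean(0) ; print('ctr',ctr)
# crops points
S=lambda X,Y:(155+X/3.4,140+Y/3.4)
D=lambda X,Y:(175+X/4.2,185+Y/4.2)
def two(a,b):
    P1=cs['K']@np.c_[cs['Rm'],cs['t']];P2=cd['K']@np.c_[cd['Rm'],cd['t']]
    X=cv2.triangulatePoints(P1,P2,np.array(a,float).reshape(2,1),np.array(b,float).reshape(2,1))[:,0];return (X[:3]/X[3]).round(4)
for nm,a,b,z in [('cellfar',(626,203),(288,69),.054),('cellnear',(664,132),(183,63),.054),('red',(627,298),(397,57),.05),('dial',(361,187),(341,231),.044),('slide',(264,179),(362,302),.048),('p1',(178,208),(434,379),.036),('p2',(101,213),(481,443),.036),('post',(422,192),(326,193),.046),('stud',(364,134),(285,211),.07)]:
    print(nm,'tri',two(S(*a),D(*b)),'sc',onz(cs,*S(*a),z)[:2].round(4),'sd',onz(cd,*D(*b),z)[:2].round(4))
```

```text
scene [ 168  179  116   44 2963] [[282, 203], [281, 215], [168, 222], [175, 184], [258, 179]]
[[ 0.5236 -0.0052  0.036 ]
 [ 0.5621 -0.0121  0.036 ]
 [ 0.5503 -0.3027  0.036 ]
 [ 0.4248 -0.2871  0.036 ]
 [ 0.4339 -0.0613  0.036 ]]
0.1058 0.0391 0.2909 0.1265 0.226 ctr [ 0.49895739 -0.13369579]
side [ 227  228   95   82 2765] [[227, 238], [269, 228], [321, 292], [271, 309]]
[[ 4.356e-01 -3.000e-04  3.600e-02]
 [ 5.610e-01 -5.900e-03  3.600e-02]
 [ 5.520e-01 -2.989e-01  3.600e-02]
 [ 4.259e-01 -2.965e-01  3.600e-02]]
0.2963 0.1256 0.2931 0.1262 ctr [ 0.49362022 -0.15038151]
cellfar tri [0.5439 0.1415 0.0532] sc [0.5441 0.1416] sd [0.5435 0.1393]
cellnear tri [0.4774 0.1839 0.0531] sc [0.4779 0.1838] sd [0.477  0.1817]
red tri [0.6275 0.1278 0.0493] sc [0.6281 0.1276] sd [0.6269 0.1271]
dial tri [ 0.4981 -0.0576  0.0459] sc [ 0.4968 -0.0576] sd [ 0.4991 -0.0548]
slide tri [ 0.4799 -0.1316  0.0451] sc [ 0.4832 -0.1321] sd [ 0.4778 -0.1333]
p1 tri [ 0.4924 -0.2008  0.0337] sc [ 0.4944 -0.2007] sd [ 0.491 -0.203]
p2 tri [ 0.4908 -0.2607  0.0341] sc [ 0.4923 -0.2604] sd [ 0.4898 -0.2625]
post tri [ 0.5078 -0.0111  0.0446] sc [ 0.5089 -0.0111] sd [ 0.507  -0.0131]
stud tri [ 0.4632 -0.0512  0.0677] sc [ 0.4654 -0.0515] sd [ 0.4618 -0.0537]
```

```bash
cat >> h.py <<'E'
def pose():
    o=ctrl.get_obs(); return np.array(o['ee_pos']),R.from_euler('xyz',o['eef_rot']),o
def to(target,jawyaw=None):
    # tool-frame mm shift and turn about tool x so that jaw axis (mod pi) is along world angle jawyaw, tool down
    p,r,o=pose(); M=r.as_matrix()
    print('t',round(float(o['time_s']),2),'tcp',p.round(4),'x',M[:,0].round(3),'y',M[:,1].round(3),'q',np.round(o['qpos'],3),'F',np.round(o['force'],1),'w',round(float(o['grip_width']),4))
    print(' shift mm',(M.T@(np.array(target)-p)*1000).round(1))
    if jawyaw is not None:
        y=np.array([np.cos(jawyaw),np.sin(jawyaw),0]);
        for s in (1,-1):
            T=np.c_[[0,0,-1],s*y,np.cross([0,0,-1],s*y)]
            print(' turn',R.from_matrix(M.T@T).as_rotvec().round(3))
E
python3 - <<'E'
from h import *
to([.4635,-.0515,.12],np.pi/2)
E
```

```text
t 0.35 tcp [0.2391 0.4952 0.2053] x [-0. -0. -1.] y [ 0.435  0.901 -0.   ] q [ 1.054  0.3    1.521  0.     1.321 -0.067] F [-0.2 -0.1  0.2] w 0.0938
 shift mm [  85.4 -394.8  439.8]
 turn [-0.45 -0.    0.  ]
 turn [2.692 0.    0.   ]
```

Emit:
play_rows(deltas=[[[0,0,0,-0.101,0,0,24],[0,0,0,-0.101,0,0,24],[0,0,0,-0.101,0,0,24],[0,-36,21,0,0,0,24],[0,-36,21,0,0,0,24],[0,-36,21,0,0,0,24],[0,-36,21,0,0,0,24],[0,-36,21,0,0,0,24],[0,-36,21,0,0,0,24],[0,-36,21,0,0,0,24]]])

```text
time_s: 1.35
ee_pos: [0.348, 0.2229, 0.2056]
eef_rot: [0.535, 1.57, 0.388]
force: [0.7, 1.0, 0.1]
grip_width: 0.0246
```

Emit:
play_rows(deltas=[[[0,-36,21,0,0,0,24],[0,-36,21,0,0,0,24],[0,-36,21,0,0,0,24],[0,-36,21,0,0,0,24],[0,-36,21,0,0,0,24],[0,-36,21,0,0,0,24],[0,-36,21,0,0,0,24],[30,0,0,0,0,0,24],[30,0,0,0,0,0,24],[0,0,0,0,0,0,24]]])

```text
time_s: 2.35
ee_pos: [0.4545, -0.0463, 0.1425]
eef_rot: [3.107, 1.565, 2.96]
force: [-0.0, 0.3, 0.4]
grip_width: 0.024
```

Run:
```python
from h import *
cam('wrist','w1.png');to([.4635,-.0515,.053],1.424)
```

```text
t 2.4 tcp [ 0.4556 -0.0462  0.1448] x [-0.003  0.    -1.   ] y [0.146 0.989 0.   ] q [-0.181  0.161  1.842 -0.     1.142 -1.605] F [ 0.5 -0.8  0.7] w 0.0243
 shift mm [91.8 -4.1  8.9]
 turn [-0.    -0.003 -0.   ]
 turn [ 3.141 -0.     0.004]
```

View pics/w1.png

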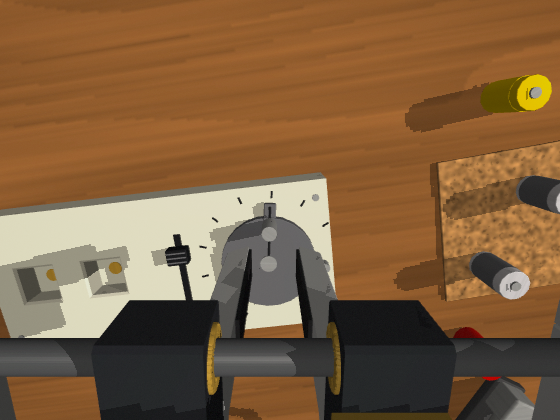

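Wrist view: stud top at (269,234), dial centre (268,264), tongue (270,208), slide grip (178,256), pockets (38,285) and (104,277), cell far nub (515,287), yellow (535,93). I cross-check the measured points.

Run:
```python
from h import *
c=cam('wrist')
for n,u,v,z in [('stud',269,234,.07),('dial',268,264,.044),('slide',178,254,.048),('cellfar',515,287,.054),('TCP?',0,0,0)]: print(n,onz(c,u,v,z).round(4))
cv2.imwrite('pics/w1c.png',cv2.resize(c['img'][180:330,0:360],None,fx=2.2,fy=2.2,interpolation=cv2.INTER_CUBIC)[:,:,::-1])
C=np.array([.4945,-.1515]);ey=np.array([.033,1])
for n,d in [('dial',.095),('p1',-.05),('p2',-.11)]:
  q=C+d*ey; print(n,q, proj(c,[*q,.044 if d>0 else .036]).round(1))
```

```text
stud [ 0.4639 -0.0507  0.07  ]
dial [ 0.4986 -0.0572  0.044 ]
slide [ 0.477  -0.1297  0.048 ]
cellfar [0.5453 0.1447 0.054 ]
TCP? [ 0.2552 -0.2423  0.    ]
dial [ 0.497635 -0.0565  ] [268.6 262.9]
p1 [ 0.49285 -0.2015 ] [106.  276.9]
p2 [ 0.49087 -0.2615 ] [ 40. 284.]
```

View pics/w1c.png

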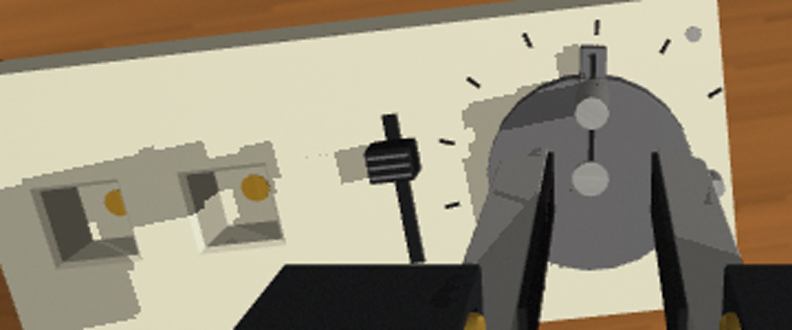

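Emit:
play_rows(deltas=[[[0,-4,9,0,0,0,24],[30,0,0,0,0,0,24],[30,0,0,0,0,0,24],[20,0,0,0,0,0,24],[12,0,0,0,0,0,24],[0,0,0,0,0,0,16],[0,0,0,0,0,0,16]]])

```text
time_s: 3.15
ee_pos: [0.4654, -0.0517, 0.0546]
eef_rot: [-0.052, 1.569, -0.199]
force: [0.0, -0.1, 1.1]
grip_width: 0.0163
```

Run:
```python
from h import *
cam('wrist','w2.png');to([.4638,-.0512,.053],1.424)
# arc plan: angles from alpha0 to end, tool coordinates per row (shift in tool axes before the row's turn)
D=np.array([.498,-.0567]);a0=np.arctan2(.0055,-.0342);a1=np.pi/2-.033
n=12;th=1.424;al=np.linspace(a0,a1,n+1);r=.0345
for i in range(n):
    d=r*np.array([np.cos(al[i+1])-np.cos(al[i]),np.sin(al[i+1])-np.sin(al[i])])*1000
    c,s=np.cos(th),np.sin(th);print((c*d[0]+s*d[1]).round(2),(s*d[0]-c*d[1]).round(2),(al[i+1]-al[i]).round(4)); th+=al[i+1]-al[i]
```

```text
t 3.2 tcp [ 0.4655 -0.0517  0.0548] x [ 0.002 -0.    -1.   ] y [ 0.146  0.989 -0.   ] q [-0.189  0.314  1.894 -0.     0.931 -1.613] F [ 0.5  0.8 -0.9] w 0.0163
 shift mm [ 1.8  0.3 -1.8]
 turn [0.    0.002 0.   ]
 turn [-3.141e+00 -0.000e+00  3.000e-03]
4.14 0.3 -0.1204
4.14 0.3 -0.1204
4.14 0.3 -0.1204
4.14 0.3 -0.1204
4.14 0.3 -0.1204
4.14 0.3 -0.1204
4.14 0.3 -0.1204
4.14 0.3 -0.1204
4.14 0.3 -0.1204
4.14 0.3 -0.1204
4.14 0.3 -0.1204
4.14 0.3 -0.1204
```

View pics/w2.png

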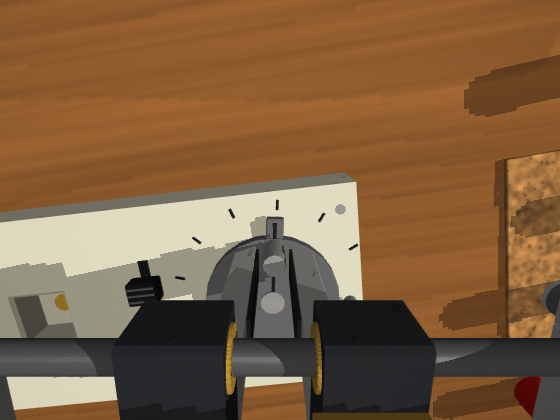

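The stud at (273,262) is caged between the fingers. Now I follow the arc.

Emit:
play_rows(deltas=[[[0,4.1,0,0.12,0,0,16],[0,4.1,0.3,0.12,0,0,16],[0,4.1,0.3,0.12,0,0,16],[0,4.1,0.3,0.12,0,0,16],[0,4.1,0.3,0.12,0,0,16],[0,4.1,0.3,0.12,0,0,16],[0,4.1,0.3,0.12,0,0,16],[0,4.1,0.3,0.12,0,0,16],[0,4.1,0.3,0.12,0,0,16],[0,4.1,0.3,0.12,0,0,16]]])

```text
time_s: 4.2
ee_pos: [0.4916, -0.0236, 0.0547]
eef_rot: [1.011, 1.569, -0.341]
force: [-1.6, -0.9, -0.4]
grip_width: 0.0161
```

Emit:
play_rows(deltas=[[[0,4.1,0.3,0.12,0,0,16],[0,4.1,0.3,0.12,0,0,16],[0,2,0,0,0,0,16],[0,0,0,0,0,0,16]]])

```text
time_s: 4.6
ee_pos: [0.4986, -0.0231, 0.0541]
eef_rot: [-1.49, 1.564, -3.077]
force: [-22.8, -3.4, 14.4]
grip_width: 0.0163
```

Run:
```python
from h import *
cam('wrist','w3.png');c=cam('scene');cv2.imwrite('pics/s3.png',cv2.resize(c['img'][140:260,155:385],None,fx=3.4,fy=3.4,interpolation=cv2.INTER_CUBIC)[:,:,::-1]);D=np.array([.498,-.0567]);to([.4991,-.0222,.053],-.033)
```

```text
t 4.7 tcp [ 0.4985 -0.0231  0.0541] x [-0.007 -0.    -1.   ] y [ 1.    -0.016 -0.007] q [-0.119  0.378  1.804 -0.002  0.965 -0.103] F [-23.7  -3.1  14.7] w 0.0163
 shift mm [ 1.1  0.6 -0.9]
 turn [0.017 0.001 0.007]
 turn [-3.124e+00 -1.000e-02  1.000e-03]
```

View pics/w3.png

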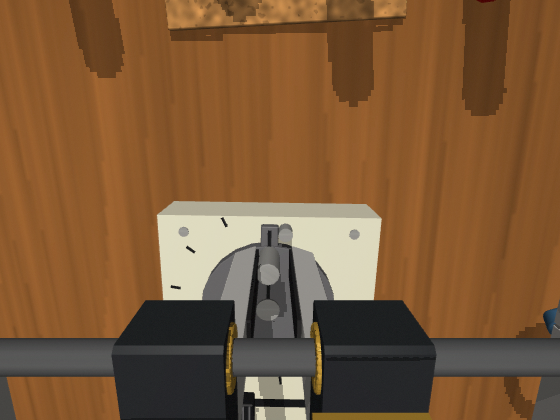

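View pics/s3.png

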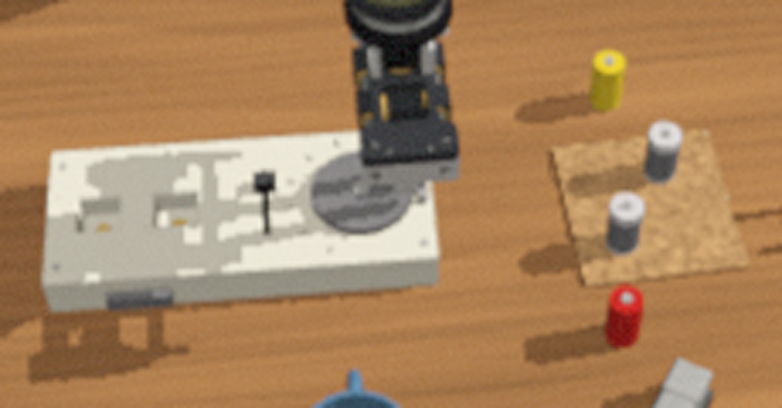

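Wrist view: the tongue (270,235) is against the steel post (286,232), and the arm stalls at 24 N. The dial is on its stop. I release and go to the near cell.

Emit:
play_rows(deltas=[[[0,-3,0,0,0,0,16],[0,0,0,0,0,0,24],[0,0,0,0,0,0,24],[-25,0,0,0,0,0,24],[-35,0,0,0,0,0,24],[0,-5,-41,0,0,0,55],[0,-5,-41,0,0,0,55],[0,-5,-41,0,0,0,55],[0,-5,-41,0,0,0,55],[0,-5,-15,0,0,0,55]]])

```text
time_s: 5.7
ee_pos: [0.4759, 0.1597, 0.1141]
eef_rot: [2.097, 1.569, 0.513]
force: [0.5, -1.2, -0.2]
grip_width: 0.0547
```

Emit:
play_rows(deltas=[[[0,0,0,0,0,0,55],[0,0,0,0,0,0,55]]])

```text
time_s: 5.9
ee_pos: [0.4763, 0.1565, 0.1137]
eef_rot: [1.648, 1.57, 0.062]
force: [0.7, 0.2, 0.1]
grip_width: 0.055
```

Run:
```python
from h import *
c=cam('wrist','w4.png');d=cam('scene');cv2.imwrite('pics/s4.png',cv2.resize(d['img'][140:260,155:385],None,fx=3.4,fy=3.4,interpolation=cv2.INTER_CUBIC)[:,:,::-1]);to([.4775,.183,.029],-.033)
print(proj(c,[.4775,.183,.054]),proj(c,[.544,.141,.054]))
```

```text
t 6.0 tcp [0.4764 0.1558 0.1136] x [ 0. -0. -1.] y [ 1.    -0.017  0.   ] q [ 0.243  0.292  1.76  -0.     1.09   0.26 ] F [ 0.3  0.  -0. ] w 0.055
 shift mm [ 84.6   0.6 -27.2]
 turn [ 0.016  0.    -0.   ]
 turn [-3.126e+00  1.000e-03  0.000e+00]
[273.40274024 192.95175231] [366.85000062 248.7687639 ]
```

View pics/w4.png

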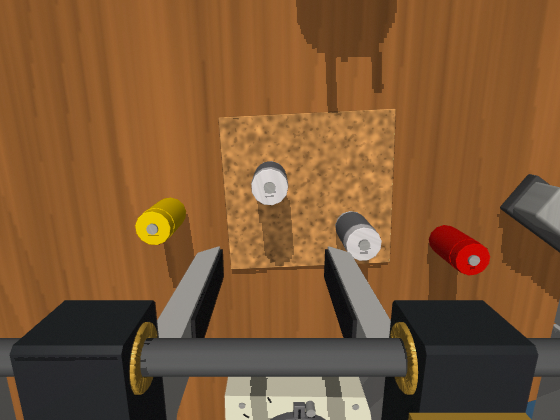

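View pics/s4.png

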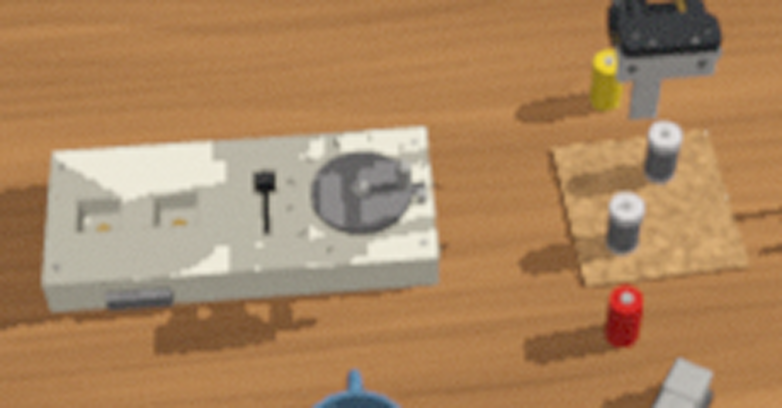

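Run:
```python
from h import *
c=cam('wrist')
for u,v in [(269,187.5),(363.5,244.5)]: print(onz(c,u,v,.054).round(4))
cv2.imwrite('pics/w4c.png',cv2.resize(c['img'][100:280,120:500],None,fx=2.1,fy=2.1,interpolation=cv2.INTER_CUBIC)[:,:,::-1])
g=cv2.cvtColor(c['img'],cv2.COLOR_RGB2HSV)
m=((g[...,1]<40)&(g[...,2]>190)).astype(np.uint8);m[:, :225]=0;m[270:]=0;m[:,400:]=0
k,l,s,ce=cv2.connectedComponentsWithStats(m)
for i in range(1,k):
  if s[i,4]>200: print(s[i],ce[i],onz(c,*ce[i],.052).round(4))
```

```text
[0.4747 0.1862 0.054 ]
[0.5415 0.1436 0.054 ]
[252 168  36  36 856] [268.9228972  185.23130841] [0.4746 0.1874 0.052 ]
[347 227  34  32 732] [363.44945355 242.15437158] [0.5419 0.1446 0.052 ]
```

View pics/w4c.png

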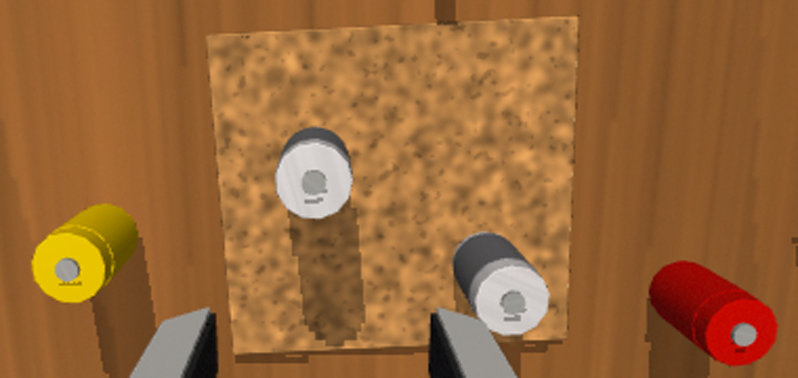

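Emit:
play_rows(deltas=[[[0,-1,-29,0.016,0,0,44],[0,0,0,0,0,0,44],[25,0,0,0,0,0,44],[25,0,0,0,0,0,44],[20,0,0,0,0,0,44],[15,0,0,0,0,0,44],[0,0,0,0,0,0,44],[0,0,0,0,0,0,44]]])

```text
time_s: 6.85
ee_pos: [0.4758, 0.1851, 0.0289]
eef_rot: [0.965, 1.571, -0.639]
force: [0.7, 0.8, -0.4]
grip_width: 0.0442
```

Run:
```python
from h import *
c=cam('wrist','w5.png');to([.476,.185,.029],-.033)
```

```text
t 6.9 tcp [0.476  0.1853 0.0293] x [ 0.001  0.    -1.   ] y [ 0.999 -0.032  0.001] q [ 0.3    0.437  1.79  -0.     0.913  0.332] F [ 0.2  0.9 -1. ] w 0.0439
 shift mm [0.3 0.  0.3]
 turn [ 0.001 -0.    -0.001]
 turn [-3.141e+00  2.000e-03 -0.000e+00]
```

View pics/w5.png

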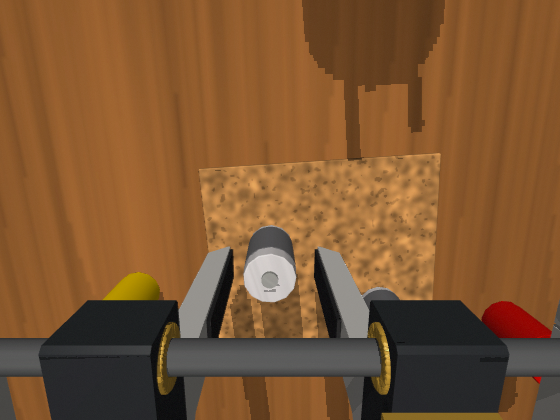

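Run:
```python
from h import *
c=cam('wrist')
print(onz(c,270,279.5,.054).round(4), proj(c,[.476,.1853,.054]), proj(c,[.476,.1853,.0293]))
for n in ('scene','side'):
    d=cam(n); p=proj(d,[.476,.1853,.04]).astype(int)
    cv2.imwrite('pics/5%s.png'%n,cv2.resize(d['img'][p[1]-40:p[1]+40,p[0]-50:p[0]+50],None,fx=6,fy=6,interpolation=cv2.INTER_CUBIC)[:,:,::-1])
```

```text
[0.4752 0.1872 0.054 ] [271.85524351 283.07915645] [272.01626067 262.83812595]
```

View pics/5side.png

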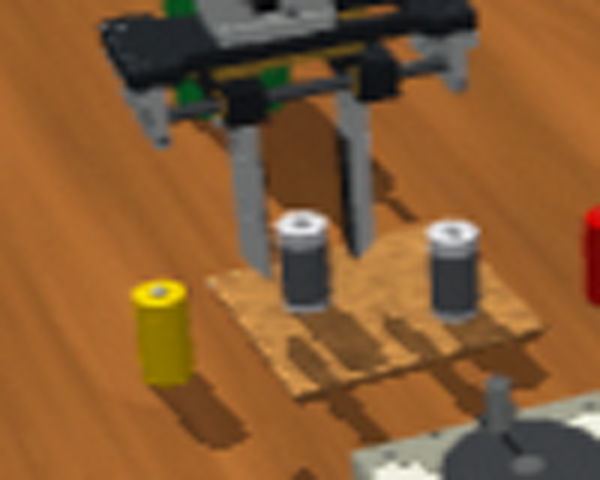

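The side crop shows the near cell (302,260) standing between the fingers and in line with them. I grip and lift.

Emit:
play_rows(deltas=[[[0,0,0,0,0,0,20],[0,0,0,0,0,0,20],[0,0,0,0,0,0,20],[0,0,0,0,0,0,20],[-10,0,0,0,0,0,20],[-30,0,0,0,0,0,20],[-30,0,0,0,0,0,20],[-20,0,0,0,0,0,20],[0,0,0,0,0,0,20]]], grip_force=20)

```text
time_s: 7.95
ee_pos: [0.4766, 0.1861, 0.1215]
eef_rot: [1.907, 1.566, 0.304]
force: [0.5, 0.3, -1.4]
grip_width: 0.0253
```

Run:
```python
from h import *
c=cam('wrist','w6.png');to([.4909,-.2615,.119],-.033)
p,r,o=pose()
print(proj(c,p+[0,0,.025]))
```

```text
t 8.0 tcp [0.4759 0.1858 0.1196] x [ 0.002  0.001 -1.   ] y [ 0.999 -0.032  0.002] q [0.301 0.303 1.73  0.    1.107 0.333] F [-0.3  0.1 -1.1] w 0.0255
 shift mm [3.000e-01 2.930e+01 4.466e+02]
 turn [ 0.001 -0.001 -0.002]
 turn [-3.141e+00  4.000e-03 -1.000e-03]
[270.49355976 281.9828423 ]
```

View pics/w6.png

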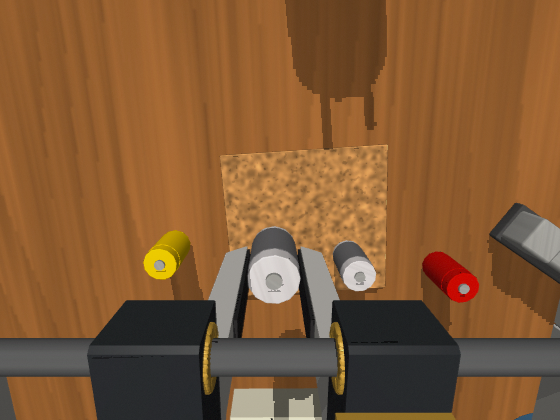

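Held, upright, nub at (274,281), width 25.5 mm. I carry it to pocket 2.

Emit:
play_rows(deltas=[[[0,2.7,40,0,0,0,20],[0,2.7,40,0,0,0,20],[0,2.7,40,0,0,0,20],[0,2.7,40,0,0,0,20],[0,2.7,40,0,0,0,20],[0,2.7,40,0,0,0,20],[0,2.7,40,0,0,0,20],[0,2.7,40,0,0,0,20],[0,2.7,40,0,0,0,20],[0,2.7,40,0,0,0,20]]])

```text
time_s: 9.0
ee_pos: [0.4889, -0.2164, 0.1171]
eef_rot: [-2.017, 1.569, 2.663]
force: [0.7, -0.4, -0.7]
grip_width: 0.0256
```

Emit:
play_rows(deltas=[[[0,2.3,32,0,0,0,20],[0,0,14,0,0,0,20],[0,0,0,0,0,0,20],[15,0,0,0,0,0,20],[0,0,0,0,0,0,20],[0,0,0,0,0,0,20]]])

```text
time_s: 9.6
ee_pos: [0.4905, -0.2598, 0.1034]
eef_rot: [-2.172, 1.57, 2.509]
force: [-0.0, -0.6, -0.2]
grip_width: 0.0254
```

Run:
```python
from h import *
c=cam('wrist','w7.png');to([.4909,-.2615,.062],-.033)
print(proj(c,[.4909,-.2615,.036]))
for n in ('scene','side'):
    d=cam(n); p=proj(d,[.4909,-.2615,.06]).astype(int)
    cv2.imwrite('pics/7%s.png'%n,cv2.resize(d['img'][p[1]-40:p[1]+40,p[0]-50:p[0]+50],None,fx=6,fy=6,interpolation=cv2.INTER_CUBIC)[:,:,::-1])
```

```text
t 9.65 tcp [ 0.4907 -0.2601  0.1038] x [ 0.  0. -1.] y [ 1.    -0.031  0.   ] q [-0.553  0.415  1.615  0.     1.112 -0.523] F [0.1 0.6 0.9] w 0.0255
 shift mm [41.8  0.3  1.4]
 turn [ 0.002 -0.    -0.   ]
 turn [-3.14  0.   -0.  ]
[273.13996021 228.84963105]
```

View pics/w7.png

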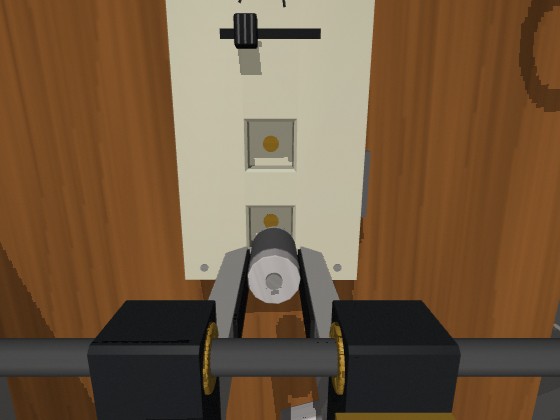

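View pics/7scene.png

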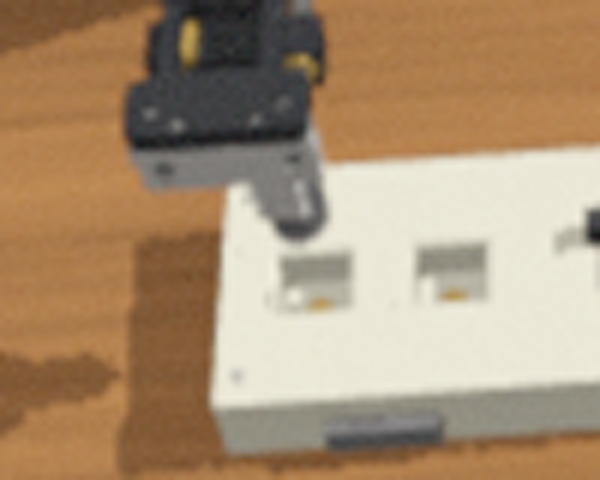

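View pics/7side.png

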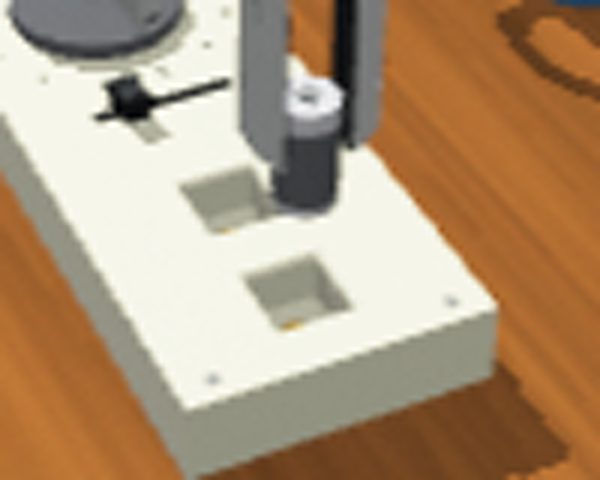

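Emit:
play_rows(deltas=[[[0,-1.2,1.5,0,0,0,20],[20,0,0,0,0,0,20],[16,0,0,0,0,0,20],[0,0,0,0,0,0,20],[0,0,0,0,0,0,20],[0,0,0,0,0,0,20]]])

```text
time_s: 10.35
ee_pos: [0.4896, -0.2628, 0.0685]
eef_rot: [1.038, 1.569, -0.565]
force: [0.4, 0.1, 0.3]
grip_width: 0.0254
```

Run:
```python
from h import *
c=cam('wrist');to([.4895,-.2615,.039],-.033)
print(proj(c,[.4895,-.2615,.036]))
cv2.imwrite('pics/8w.png',cv2.resize(c['img'][100:310,190:360],None,fx=3.4,fy=2.8,interpolation=cv2.INTER_CUBIC)[:,:,::-1])
for n in ('scene','side'):
    d=cam(n); p=proj(d,[.4909,-.2615,.05]).astype(int)
    cv2.imwrite('pics/8%s.png'%n,cv2.resize(d['img'][p[1]-30:p[1]+30,p[0]-35:p[0]+35],None,fx=8,fy=8,interpolation=cv2.INTER_CUBIC)[:,:,::-1])
```

```text
t 10.4 tcp [ 0.4896 -0.2627  0.0685] x [ 0.001 -0.001 -1.   ] y [ 0.999 -0.032  0.001] q [-0.558  0.461  1.64  -0.     1.038 -0.526] F [-0.1 -0.5 -0.5] w 0.0253
 shift mm [29.5 -0.2 -1.3]
 turn [ 0.001  0.001 -0.001]
 turn [-3.141e+00  2.000e-03  1.000e-03]
[271.89081589 240.77213987]
```

View pics/8w.png

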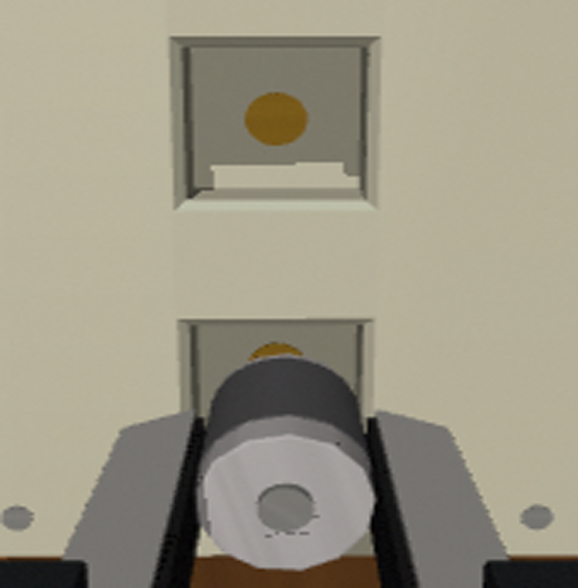

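View pics/8scene.png

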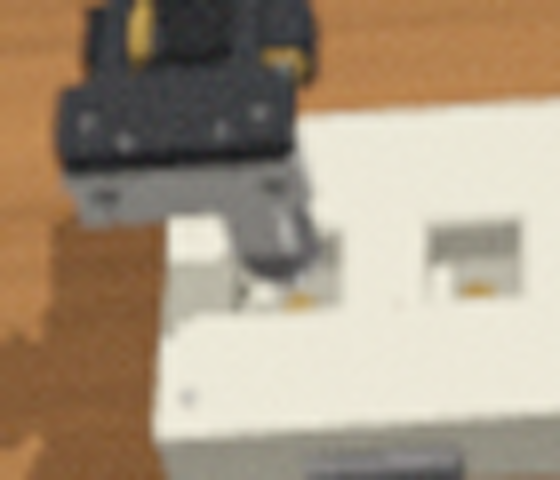

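View pics/8side.png

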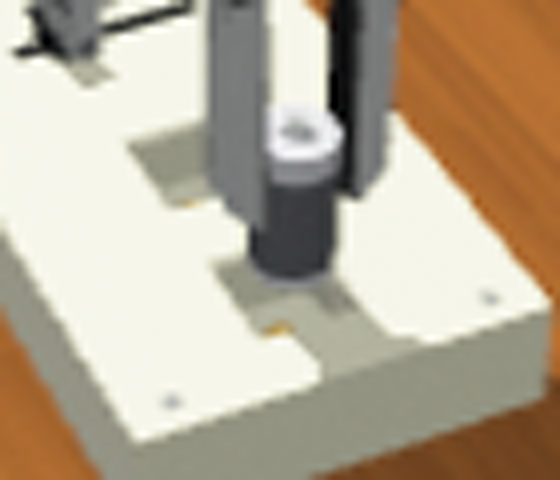

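Emit:
play_rows(deltas=[[[0,-1,-1,0,0,0,20],[4,0,0,0,0,0,20],[4,0,0,0,0,0,20],[4,0,0,0,0,0,20],[0,0,0,0,0,0,20]]])

```text
time_s: 11.0
ee_pos: [0.4879, -0.2613, 0.0546]
eef_rot: [-2.097, 1.57, 2.583]
force: [-0.7, -0.1, 0.1]
grip_width: 0.0255
```

Run:
```python
from h import *
c=cam('wrist');to([.4895,-.2615,.039],-.033)
cv2.imwrite('pics/9w.png',cv2.resize(c['img'][100:310,190:360],None,fx=3.4,fy=2.8,interpolation=cv2.INTER_CUBIC)[:,:,::-1])
for n in ('side',):
    d=cam(n); p=proj(d,[.4909,-.2615,.05]).astype(int)
    cv2.imwrite('pics/9%s.png'%n,cv2.resize(d['img'][p[1]-30:p[1]+30,p[0]-35:p[0]+35],None,fx=8,fy=8,interpolation=cv2.INTER_CUBIC)[:,:,::-1])
```

```text
t 11.05 tcp [ 0.4881 -0.2613  0.055 ] x [-0.001  0.    -1.   ] y [ 0.999 -0.032 -0.001] q [-0.558  0.478  1.652  0.     1.012 -0.526] F [ 0.2  0.2 -0.5] w 0.0258
 shift mm [16.   1.5  0.1]
 turn [ 0.001 -0.     0.001]
 turn [-3.141e+00 -1.000e-03 -1.000e-03]
```

View pics/9w.png

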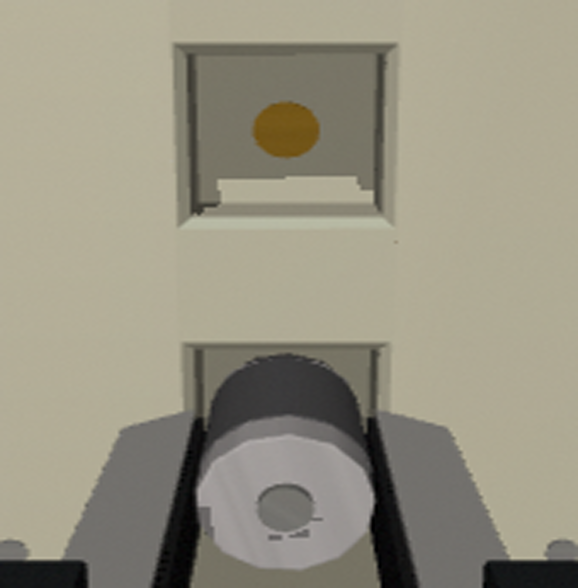

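View pics/9side.png

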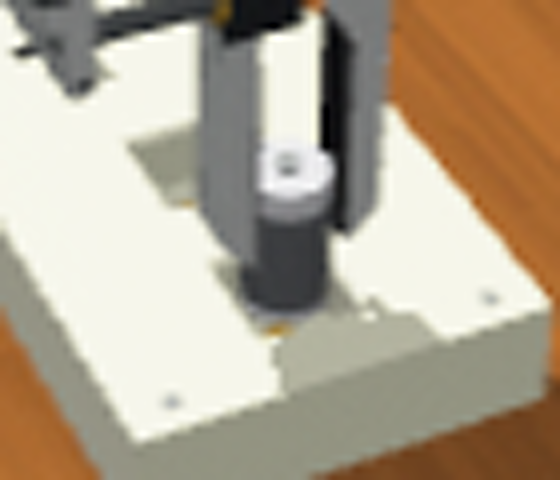

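The cell is centred in the pocket (column 287 against 287) and inside with no force. I lower it to the floor.

Emit:
play_rows(deltas=[[[5,0,0,0,0,0,20],[5,0,0,0,0,0,20],[5,0,0,0,0,0,20],[1,0,0,0,0,0,20],[0,0,0,0,0,0,20]]])

```text
time_s: 11.6
ee_pos: [0.4882, -0.2614, 0.0392]
eef_rot: [-2.093, 1.57, 2.587]
force: [-0.4, 0.1, -0.4]
grip_width: 0.0253
```

Emit:
play_rows(deltas=[[[0,0,0,0,0,0,40],[0,0,0,0,0,0,40],[-20,0,0,0,0,0,40],[-40,0,0,0,0,0,40],[-20,0,0,0,0,0,44],[0,0,0,0,0,0,44],[0,0,0,0,0,0,44]]])

```text
time_s: 12.3
ee_pos: [0.4881, -0.2614, 0.1192]
eef_rot: [0.908, 1.571, -0.695]
force: [-0.2, 0.2, -0.7]
grip_width: 0.0442
```

Run:
```python
from h import *
c=cam('wrist','w10.png');to([.5428,.142,.119],-.033)
for u,v in [(0,0)]: pass
d=cam('side');p=proj(d,[.4909,-.2615,.05]).astype(int)
cv2.imwrite('pics/10side.png',cv2.resize(d['img'][p[1]-30:p[1]+30,p[0]-35:p[0]+35],None,fx=8,fy=8,interpolation=cv2.INTER_CUBIC)[:,:,::-1])
```

```text
t 12.35 tcp [ 0.4878 -0.2612  0.1185] x [-0.001  0.001 -1.   ] y [ 0.999 -0.032 -0.001] q [-0.558  0.394  1.607  0.     1.142 -0.526] F [-0.4  0.1 -0.3] w 0.0444
 shift mm [-3.000e-01  4.200e+01 -4.048e+02]
 turn [ 0.001 -0.001  0.001]
 turn [-3.141e+00 -2.000e-03 -1.000e-03]
```

View pics/w10.png

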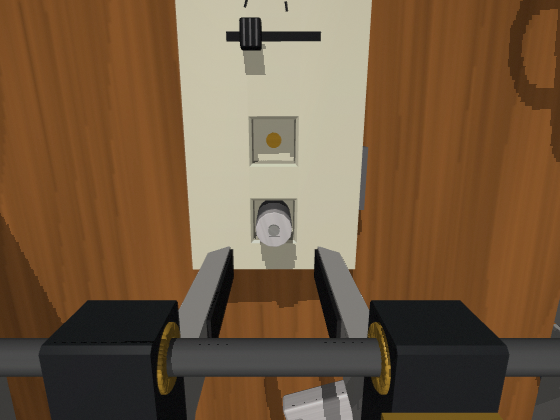

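View pics/10side.png

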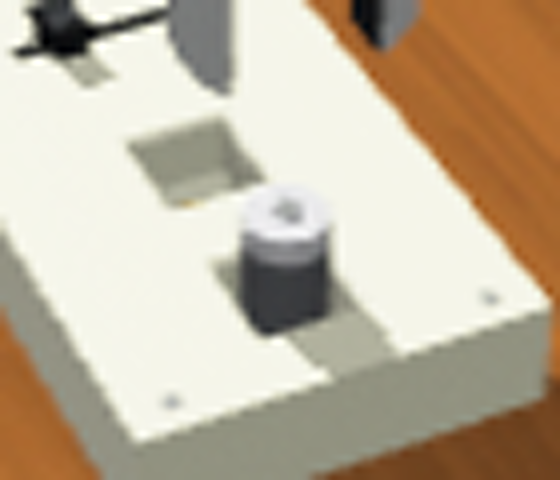

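Cell one is seated in pocket 2, nub up (wrist (273,229)). Now the far cell.

Emit:
play_rows(deltas=[[[0,4.2,-40.5,0,0,0,44],[0,4.2,-40.5,0,0,0,44],[0,4.2,-40.5,0,0,0,44],[0,4.2,-40.5,0,0,0,44],[0,4.2,-40.5,0,0,0,44],[0,4.2,-40.5,0,0,0,44],[0,4.2,-40.5,0,0,0,44],[0,4.2,-40.5,0,0,0,44],[0,4.2,-40.5,0,0,0,44],[0,4.2,-40.5,0,0,0,44]]])

```text
time_s: 13.4
ee_pos: [0.5427, 0.1436, 0.1182]
eef_rot: [-1.321, 1.569, -2.924]
force: [0.7, 0.5, 0.4]
grip_width: 0.0435
```

Emit:
play_rows(deltas=[[[0,0,0,0,0,0,44],[20,0,0,0,0,0,44],[25,0,0,0,0,0,44],[0,0,0,0,0,0,44],[0,0,0,0,0,0,44]]])

```text
time_s: 13.9
ee_pos: [0.543, 0.1415, 0.0743]
eef_rot: [-1.31, 1.569, -2.913]
force: [0.2, 0.1, 0.1]
grip_width: 0.0441
```

Run:
```python
from h import *
c=cam('wrist','w11.png');to([.5428,.142,.029],-.033)
print(proj(c,[.5428,.142,.054]))
```

```text
t 13.95 tcp [0.5435 0.1416 0.0751] x [ 0.  0. -1.] y [ 0.999 -0.032  0.   ] q [ 0.19   0.465  1.617 -0.     1.059  0.222] F [-0.8 -0.   0.1] w 0.0442
 shift mm [46.1 -0.7 -0.3]
 turn [ 0.001 -0.    -0.   ]
 turn [-3.141  0.    -0.   ]
[271.89184443 248.74300864]
```

View pics/w11.png

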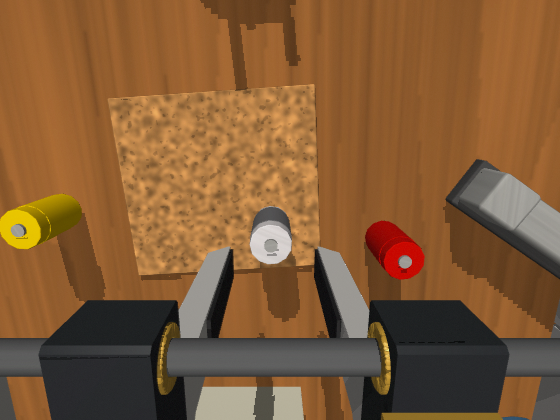

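Emit:
play_rows(deltas=[[[20,-1,-0.5,0,0,0,44],[16,0,0,0,0,0,44],[10,0,0,0,0,0,44],[0,0,0,0,0,0,44],[0,0,0,0,0,0,20],[0,0,0,0,0,0,20],[0,0,0,0,0,0,20],[0,0,0,0,0,0,20],[-10,0,0,0,0,0,20],[-30,0,0,0,0,0,20]]])

```text
time_s: 14.95
ee_pos: [0.5408, 0.1422, 0.0672]
eef_rot: [-1.34, 1.566, -2.943]
force: [-0.5, 0.2, -0.4]
grip_width: 0.0258
```

Emit:
play_rows(deltas=[[[-30,0,0,0,0,0,20],[-20,0,0,0,0,0,20],[0,0,0,0,0,0,20],[0,0,0,0,0,0,20]]])

```text
time_s: 15.35
ee_pos: [0.542, 0.1425, 0.1182]
eef_rot: [-2.959, 1.571, 1.722]
force: [0.3, -0.6, -1.3]
grip_width: 0.0257
```

Run:
```python
from h import *
c=cam('wrist','w12.png');to([.4905,-.2013,.119],-.033)
p,r,o=pose()
print(proj(c,p+[0,0,.025]))
```

```text
t 15.4 tcp [0.5417 0.1424 0.1175] x [-0.001 -0.    -1.   ] y [ 0.999 -0.032 -0.001] q [ 0.192  0.409  1.588 -0.     1.146  0.224] F [ 0.2  0.2 -1.4] w 0.0256
 shift mm [ -1.3 -40.2 345.2]
 turn [0.001 0.    0.001]
 turn [-3.141e+00 -2.000e-03  0.000e+00]
[271.15460145 282.76619644]
```

View pics/w12.png

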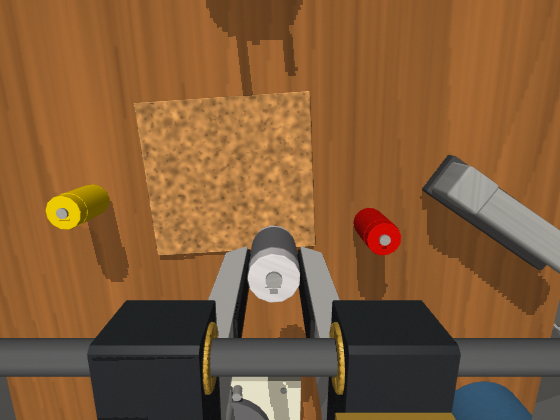

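Emit:
play_rows(deltas=[[[0,-4.5,38,0,0,0,20],[0,-4.5,38,0,0,0,20],[0,-4.5,38,0,0,0,20],[0,-4.5,38,0,0,0,20],[0,-4.5,38,0,0,0,20],[0,-4.5,38,0,0,0,20],[0,-4.5,38,0,0,0,20],[0,-4.5,38,0,0,0,20],[0,-4.5,41,0,0,0,20],[0,0,0,0,0,0,20]]])

```text
time_s: 16.4
ee_pos: [0.4893, -0.2044, 0.117]
eef_rot: [-1.721, 1.569, 2.956]
force: [-0.1, 0.8, -0.9]
grip_width: 0.0255
```

Emit:
play_rows(deltas=[[[0,0,0,0,0,0,20],[20,0,0,0,0,0,20],[20,0,0,0,0,0,20],[10,0,0,0,0,0,20],[0,0,0,0,0,0,20],[0,0,0,0,0,0,20]]])

```text
time_s: 17.0
ee_pos: [0.491, -0.2005, 0.0689]
eef_rot: [1.461, 1.571, -0.141]
force: [-0.1, 0.2, 0.2]
grip_width: 0.0255
```

Run:
```python
from h import *
c=cam('wrist');to([.4900,-.2013,.039],-.033)
cv2.imwrite('pics/13w.png',cv2.resize(c['img'][100:310,190:360],None,fx=3.4,fy=2.8,interpolation=cv2.INTER_CUBIC)[:,:,::-1])
for n in ('side',):
    d=cam(n); p=proj(d,[.4909,-.2015,.05]).astype(int)
    cv2.imwrite('pics/13%s.png'%n,cv2.resize(d['img'][p[1]-30:p[1]+30,p[0]-35:p[0]+35],None,fx=8,fy=8,interpolation=cv2.INTER_CUBIC)[:,:,::-1])
```

```text
t 17.05 tcp [ 0.4911 -0.2008  0.0692] x [ 0.001 -0.    -1.   ] y [ 1.    -0.032  0.001] q [-0.457  0.412  1.712 -0.     1.016 -0.426] F [-0.   1.  -0.4] w 0.0255
 shift mm [30.2 -1.2  0.5]
 turn [ 0.001  0.    -0.001]
 turn [-3.14e+00  1.00e-03  1.00e-03]
```

View pics/13w.png

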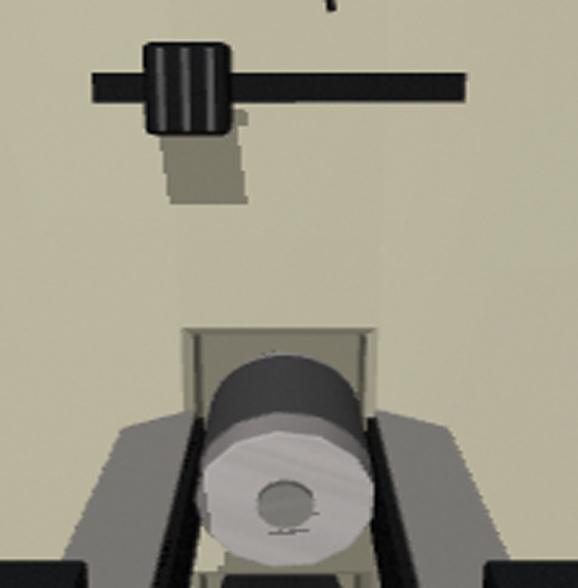

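View pics/13side.png

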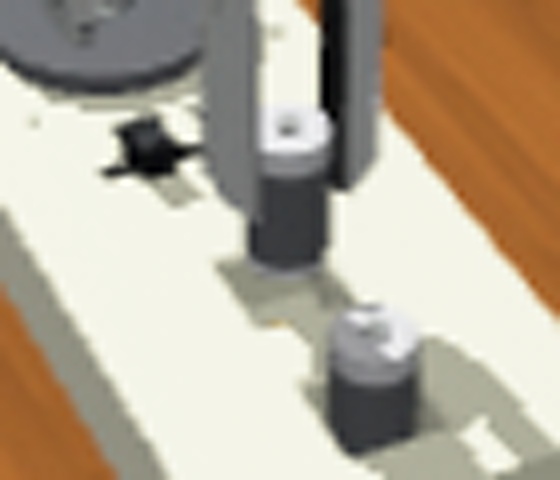

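Emit:
play_rows(deltas=[[[0,-0.9,0.5,0,0,0,20],[4,0,0,0,0,0,20],[5,0,0,0,0,0,20],[5,0,0,0,0,0,20],[0,0,0,0,0,0,20]]])

```text
time_s: 17.6
ee_pos: [0.4893, -0.2013, 0.0535]
eef_rot: [-1.978, 1.569, 2.702]
force: [-0.1, -0.1, -0.6]
grip_width: 0.025
```

Run:
```python
from h import *
c=cam('wrist');to([.4900,-.2013,.039],-.033)
cv2.imwrite('pics/14w.png',cv2.resize(c['img'][100:310,190:360],None,fx=3.4,fy=2.8,interpolation=cv2.INTER_CUBIC)[:,:,::-1])
```

```text
t 17.65 tcp [ 0.4895 -0.2014  0.0539] x [-0.001  0.    -1.   ] y [ 0.999 -0.032 -0.001] q [-0.459  0.433  1.724 -0.     0.986 -0.427] F [ 0.6  0.2 -0.8] w 0.0259
 shift mm [14.9  0.5 -0.1]
 turn [ 0.001 -0.     0.001]
 turn [-3.141e+00 -1.000e-03 -1.000e-03]
```

View pics/14w.png

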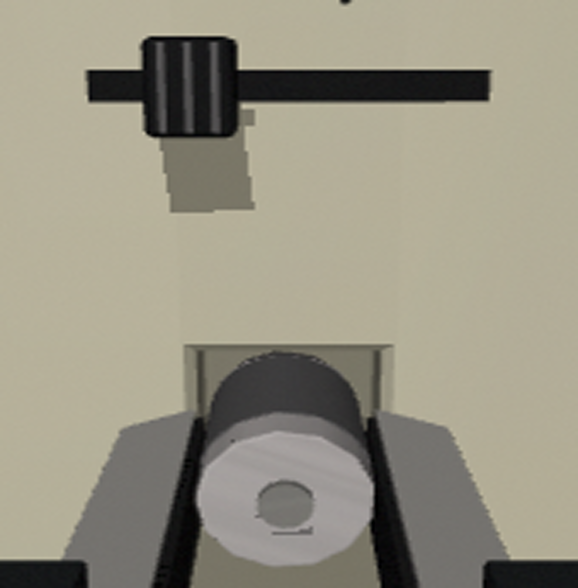

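The cell has entered pocket 1 with no contact force. I seat it, release and go for the slide.

Emit:
play_rows(deltas=[[[5,0,0,0,0,0,20],[5,0,0,0,0,0,20],[5,0,0,0,0,0,20],[0,0,0,0,0,0,20],[0,0,0,0,0,0,40],[0,0,0,0,0,0,40],[-15,0,0,0,0,0,40],[-35,0,0,0,0,0,40],[-20,0,0,0,0,0,40],[0,0,0,0,0,0,20]]])

```text
time_s: 18.65
ee_pos: [0.491, -0.202, 0.1122]
eef_rot: [1.148, 1.566, -0.455]
force: [-0.4, 0.4, -0.4]
grip_width: 0.0347
```

Emit:
play_rows(deltas=[[[0,-21,-34,0,0,0,0],[0,-22,-35,0,0,0,0],[0,0,0,0,0,0,0],[30,0,0,0,0,0,0],[10,0,0,0,0,0,0],[0,0,0,0,0,0,0]]])

```text
time_s: 19.25
ee_pos: [0.4482, -0.131, 0.0679]
eef_rot: [-1.897, 1.567, 2.783]
force: [-0.1, 0.4, -0.2]
grip_width: 0.0006
```

Run:
```python
from h import *
c=cam('wrist','w15.png');to([.451,-.131,.041],-.033)
for n in ('side','scene'):
    d=cam(n); p=proj(d,[.49,-.17,.05]).astype(int)
    cv2.imwrite('pics/15%s.png'%n,cv2.resize(d['img'][p[1]-50:p[1]+50,p[0]-60:p[0]+60],None,fx=5.5,fy=5.5,interpolation=cv2.INTER_CUBIC)[:,:,::-1])
```

```text
t 19.3 tcp [ 0.4488 -0.1313  0.069 ] x [-0.002  0.001 -1.   ] y [ 0.999 -0.032 -0.002] q [-0.363  0.291  1.884  0.     0.968 -0.331] F [-0.5  0.7  0.4] w 0.0004
 shift mm [28.   2.3 -0.3]
 turn [ 0.001 -0.001  0.002]
 turn [-3.141e+00 -3.000e-03 -1.000e-03]
```

View pics/w15.png

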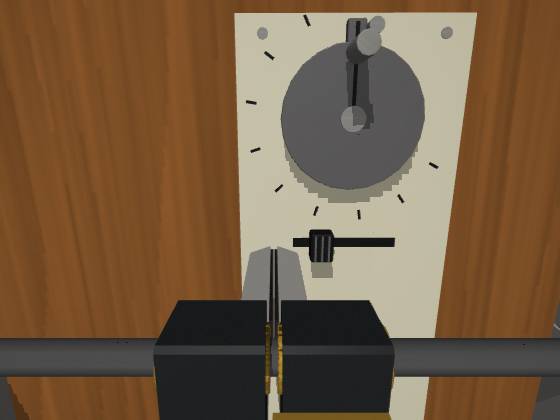

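View pics/15side.png

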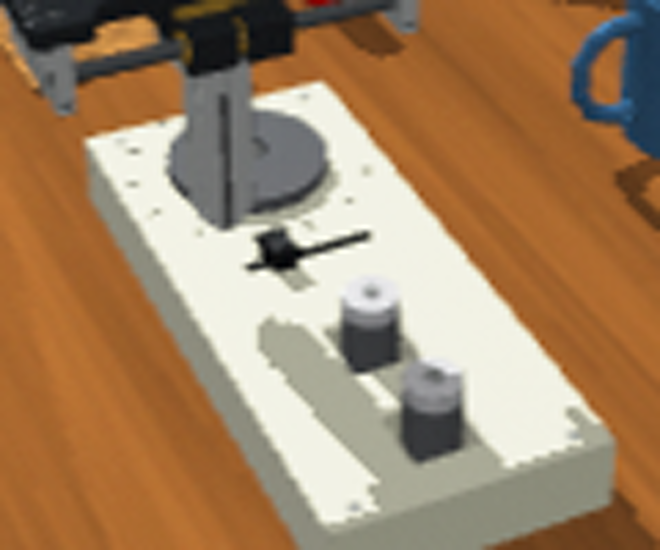

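View pics/15scene.png

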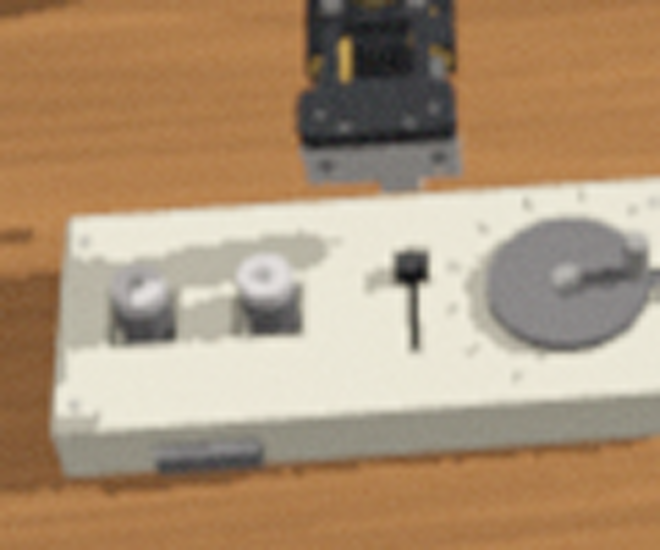

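Both cells are seated. The slide at wrist (321,246) is still off. I lower the closed fingertips and push.

Emit:
play_rows(deltas=[[[15,0,0,0,0,0,0],[12,0,0,0,0,0,0],[0,0,0,0,0,0,0],[0,5,0,0,0,0,0],[0,6,0,0,0,0,0],[0,6,0,0,0,0,0],[0,6,0,0,0,0,0],[0,6,0,0,0,0,0],[0,4,0,0,0,0,0],[0,2,0,0,0,0,0]]], grip_force=20)

```text
time_s: 20.4
ee_pos: [0.4847, -0.1323, 0.0427]
eef_rot: [1.206, 1.57, -0.396]
force: [-1.7, -1.1, 6.0]
grip_width: 0.0005
```

Run:
```python
from h import *
c=cam('wrist','w16.png');to([.4875,-.131,.041],-.033)
```

```text
t 20.45 tcp [ 0.4848 -0.1324  0.0428] x [ 0.001 -0.    -1.   ] y [ 0.999 -0.032  0.001] q [-0.339  0.4    1.806 -0.     0.934 -0.307] F [-0.5 -0.3  4.5] w 0.0001
 shift mm [ 1.8  2.7 -1.5]
 turn [ 0.001  0.    -0.001]
 turn [-3.14e+00  1.00e-03  0.00e+00]
```

View pics/w16.png

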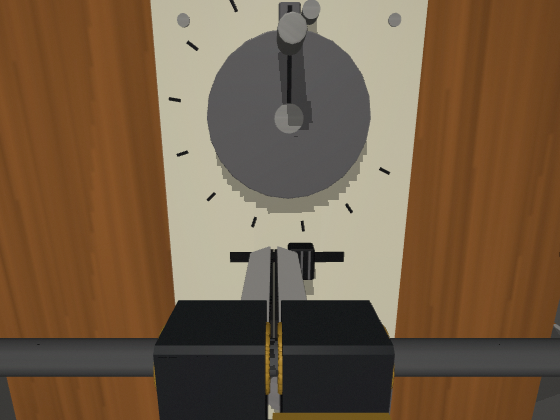

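Emit:
play_rows(deltas=[[[0,3,0,0,0,0,0],[0,3,0,0,0,0,0],[0,1,0,0,0,0,0],[0,0,0,0,0,0,0]]])

```text
time_s: 20.85
ee_pos: [0.4914, -0.1325, 0.0427]
eef_rot: [1.239, 1.57, -0.363]
force: [-0.1, 0.4, 3.1]
grip_width: 0.0006
```

Run:
```python
from h import *
c=cam('wrist','w17.png');to([.4875,-.131,.041],-.033)
```

```text
t 20.9 tcp [ 0.4913 -0.1325  0.0426] x [ 0.001 -0.    -1.   ] y [ 0.999 -0.032  0.001] q [-0.335  0.412  1.789  0.     0.94  -0.304] F [-0.3 -1.1  4. ] w 0.0004
 shift mm [ 1.6 -3.9 -1.4]
 turn [ 0.001  0.    -0.001]
 turn [-3.141e+00  1.000e-03  0.000e+00]
```

View pics/w17.png

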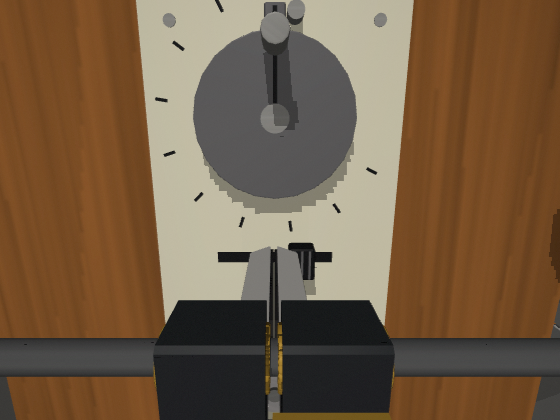

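Emit:
play_rows(deltas=[[[0,2,0,0,0,0,0],[0,2,0,0,0,0,0],[0,0,0,0,0,0,0]]])

```text
time_s: 21.2
ee_pos: [0.4928, -0.1325, 0.0423]
eef_rot: [-1.665, 1.565, 3.015]
force: [-19.6, -0.5, 18.0]
grip_width: 0.0009
```

Emit:
play_rows(deltas=[[[0,1,0,0,0,0,0],[0,1,0,0,0,0,0],[0,0,0,0,0,0,0]]])

```text
time_s: 21.5
ee_pos: [0.4931, -0.1325, 0.0421]
eef_rot: [-1.675, 1.561, 3.006]
force: [-33.0, -1.1, 27.1]
grip_width: 0.0002
```

Run:
```python
from h import *
c=cam('wrist','w18.png');to([.4875,-.131,.041],-.033)
```

```text
t 21.55 tcp [ 0.4931 -0.1325  0.0421] x [-0.01   0.001 -1.   ] y [ 0.999 -0.032 -0.01 ] q [-0.333  0.421  1.776 -0.002  0.954 -0.3  ] F [-32.2  -1.2  26. ] w 0.0004
 shift mm [ 1.2 -5.6 -1.3]
 turn [ 0.001 -0.001  0.01 ]
 turn [-3.14e+00 -1.60e-02 -2.00e-03]
```

View pics/w18.png

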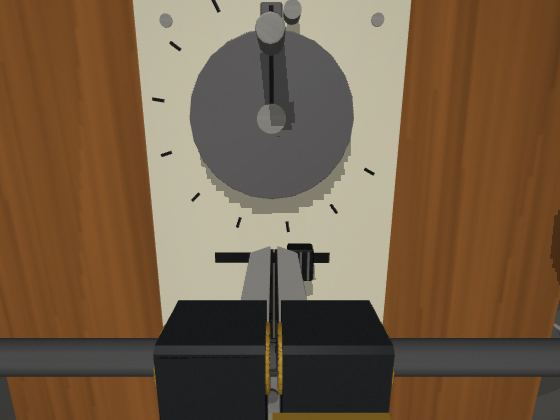

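The arm stalls at 33 N with no further motion, so the slide is at its end stop. I back off, lift and retreat.

Emit:
play_rows(deltas=[[[0,-6,0,0,0,0,0],[0,-6,0,0,0,0,0],[0,0,0,0,0,0,0],[-30,0,0,0,0,0,0],[-40,0,0,0,0,0,0],[-40,0,0,0,0,0,0],[0,-30,0,0,0,0,0],[0,-30,0,0,0,0,0],[0,0,0,0,0,0,0],[0,0,0,0,0,0,0]]])

```text
time_s: 22.55
ee_pos: [0.4254, -0.1305, 0.1528]
eef_rot: [1.348, 1.57, -0.255]
force: [0.3, -0.0, 0.3]
grip_width: 0.0003
```

Run:
```python
from h import *
c=cam('wrist','w19.png');to([.4875,-.131,.041],-.033)
d=cam('scene','s19.png');e=cam('side')
cv2.imwrite('pics/19s.png',cv2.resize(d['img'][140:260,155:385],None,fx=3.4,fy=3.4,interpolation=cv2.INTER_CUBIC)[:,:,::-1])
cv2.imwrite('pics/19d.png',cv2.resize(e['img'][185:325,175:355],None,fx=4.2,fy=4.2,interpolation=cv2.INTER_CUBIC)[:,:,::-1])
```

```text
t 22.6 tcp [ 0.4257 -0.1305  0.1527] x [ 0.001 -0.    -1.   ] y [ 0.999 -0.032  0.001] q [-0.38   0.121  1.868  0.     1.152 -0.348] F [ 0.2 -0.4  0.7] w 0.0003
 shift mm [111.7  61.7  -1.5]
 turn [ 0.001  0.    -0.001]
 turn [-3.141e+00  1.000e-03  0.000e+00]
```

View pics/w19.png

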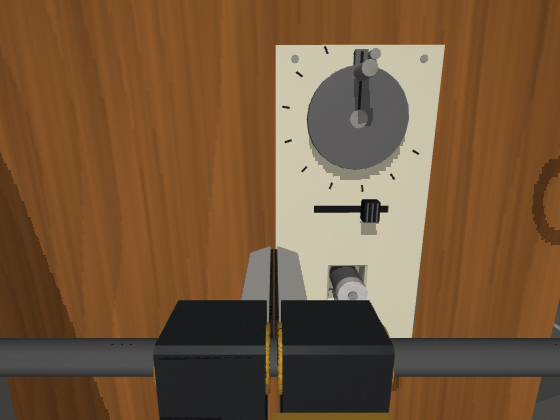

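View pics/19s.png

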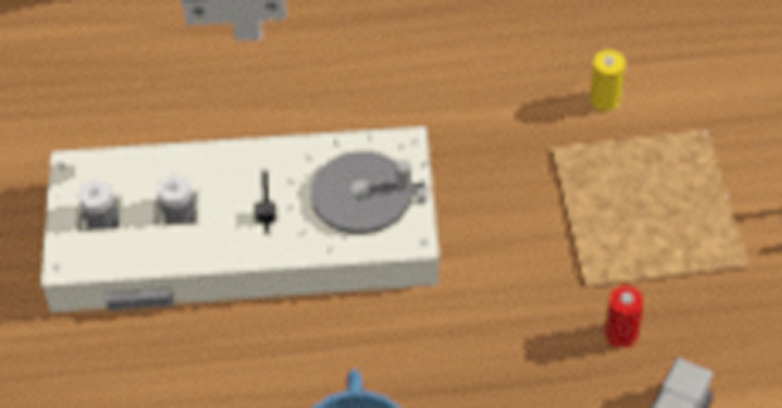

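View pics/19d.png

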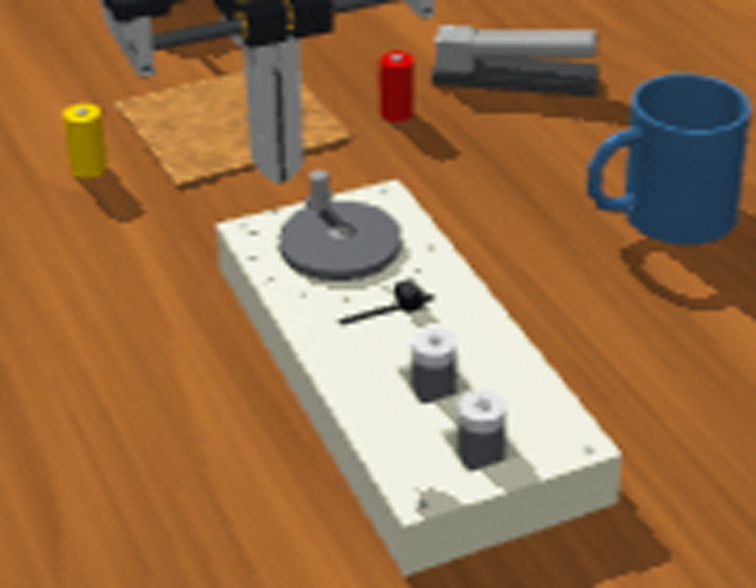

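Run:
```python
from h import *
cs=cam('scene');cd=cam('side');cw=cam('wrist')
S=lambda X,Y:(155+X/3.4,140+Y/3.4)
D=lambda X,Y:(175+X/4.2,185+Y/4.2)
def two(a,b):
    P1=cs['K']@np.c_[cs['Rm'],cs['t']];P2=cd['K']@np.c_[cd['Rm'],cd['t']]
    X=cv2.triangulatePoints(P1,P2,np.array(a,float).reshape(2,1),np.array(b,float).reshape(2,1))[:,0];return (X[:3]/X[3]).round(4)
for n,a,b in [('slide',(264,207),(408,292)),('c1',(174,184),(434,340)),('c2',(97,190),(481,403)),('stud',(404,167),(319,177))]: print(n,two(S(*a),D(*b)))
print('wrist slide',onz(cw,370.5,209,.048),'dial',onz(cw,359,119,.044),'stud',onz(cw,370,68,.07))
cv2.imwrite('pics/20.png',cv2.resize(cw['img'][30:200,270:450],None,fx=4,fy=3.5,interpolation=cv2.INTER_CUBIC)[:,:,::-1])
```

```text
slide [ 0.5085 -0.1336  0.0453]
c1 [ 0.4918 -0.2004  0.0625]
c2 [ 0.4904 -0.2593  0.062 ]
stud [ 0.4987 -0.0234  0.0666]
wrist slide [ 0.50651717 -0.1290582   0.048     ] dial [ 0.49579807 -0.05682942  0.044     ] stud [ 0.49630475 -0.02292134  0.07      ]
```

View pics/20.png

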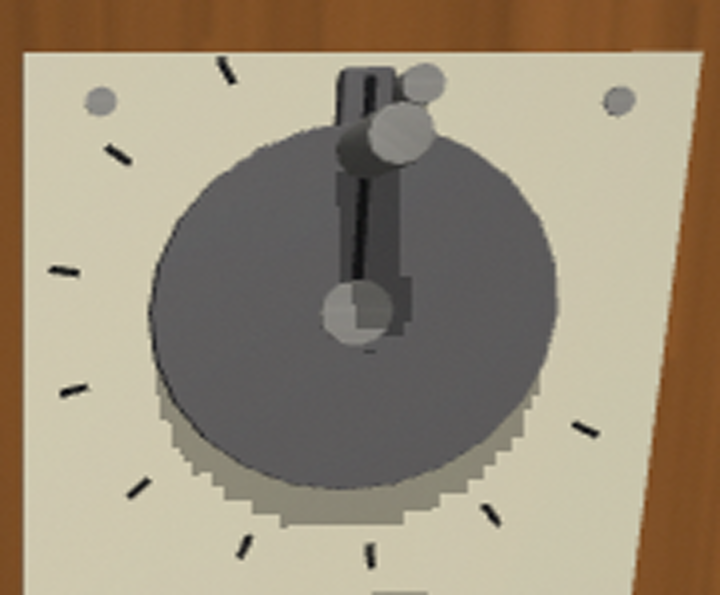

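```bash
python3 -c "
from station import hand_in
print(hand_in())"
```

```text
the job is handed in; nothing more can be done
None
```

The job is done and handed in at about 23 s of robot time, in the order asked; the hand-in gave no verdict.

- **Dial:** I turned it clockwise to the zero stop, where the arm stalled at about 24 N. The last wrist picture shows the tongue still against the steel post. The stud lies on the charger's +y side of the axis, at (0.499, -0.023).
- **Cells:** The near cell went into pocket 2 and the far one into pocket 1. Both stand nub up, with their tops measured at about 62 mm. The expected height is 64 mm, and the cells' tops measured about 1 mm low on the mat too. Neither met any force going in.
- **Slide:** I pushed it away from the robot until it stopped at about 33 N. Its measured travel is about 29 mm, which matches the 30 mm end stop within camera error.
- **Surroundings:** The mug, stapler, and red and yellow look-alikes stand where they were in the last pictures. I did not look again at the pen cup and tape dispenser, but no move went near them. The arm is clear and touching nothing.

The wrist camera differed from the other two by 2–3 mm. I therefore centred each cell by its offset from the pocket seen directly in the wrist picture.

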